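# Feel the joint face of a machine cover for burrs

### The arm

A 6-joint arm with a two-finger parallel gripper is mounted at the origin on a cart in front of the work surface, level with it; the furniture and walls round the work are solid. World frame = base frame: x ahead of the robot, y to its left, z up, the work surface at z = 0. Lengths are in m, angles in rad, forces in N, time in s.
With the tool pointing down it reaches from about 0.275 to 0.975 m from the base axis. Payload 8.4 kg.
Tool frame: the origin (TCP) lies at the very end of the fingers, on their centre line; the grasp point (between the pads) lies 19 mm behind it; z points along the fingers, y is the direction in which the jaws open and shut (so a half turn about z gives the same grasp; the last joint's range is limited). The gripper opens to 92 mm and grips with 3 to 60 N. Pads are 20 mm wide; open, the fingers measure 128 mm over their backs; the gripper's body (75 mm by 189 mm) begins 69 mm behind the grasp point.
Start: joints at [-1.118, 0.353, 1.633, -0, 1.155, -0.002], TCP at [0.275, -0.561, 0.193] pointing down, gripper open.
Joint ranges: [-2.63, 2.63], [-0.92, 2.1], [0.06, 2.66], [-1.3, 4.44], [0, 2.69], [-3.02, 3.02]. Speed limits (rad/s): [2.22, 2.22, 2.79, 3.14, 3.14, 3.14].

### API

Orientations are given as [roll, pitch, yaw] about the fixed x, y, z axes, in that order (R = Rz(yaw) Ry(pitch) Rx(roll)).
In Python, from rig import status, cams, hand_in gives the robot as it stands.
- The arm moves only by the tool carry_out, never from a script. Its argument "commands" is a list of rows, each a list of 3 entries, a list of its own where there are three numbers: the opening, from 0 (shut) to 1 (fully open), then the shift along the tool's x, y, z in m, then the turn, a rotation vector about the tool's x, y, z in degrees. In form: [[gripper, [tx, ty, tz], [ax, ay, az]], ...]. A call has 1 to 5 rows; each row is the pose to reach, as a shift and turn from the pose commanded when the call began, along the tool's axes at that moment; what a row does not reach only later rows make up. A row lasts 1/10 s, in which the tool goes at most 50 mm and 8.59 degrees, less where a joint would pass 70% of its speed; a pose out of reach is approached as far as the arm can. A call with a gripper value outside its range is refused whole. The fingers move at their own pace and stop on an object; "newtons" is the grip in N (left out, the last holds). Time passes only in rows, so rows that repeat a pose let the fingers close. It gives the time, the measured TCP pose, the force and the opening at its end, in the units of the state.
- status.state(): the state, without advancing time (a new reading comes with each control period).
- cams.capture(name): name is "scene" or "side" or "wrist"; returns a dict with "color" (480x640x3 uint8, red, green, blue), "depth" (480x640 float32, m along the optical axis (not along the pixel's ray), 0 where there is no reading), "K" (3x3 intrinsics, pixels), "position" and "orientation" of the camera in the world. Camera axes: x right, y down, z forward; pixel columns grow to the right and rows downward; lengths in m; the calibration is good to about 2 mm. The wrist camera is an equidistant fisheye: a pixel r from the principal point sees the ray r / f radians off the axis. A picture is of the moment at which its call begins.
- hand_in(): hands the job in, once; it reports no verdict.
The state is a dict: "time_s": time; "joint_positions": joint angles; "qvel": joint speeds; "effort": joint torques, N m; "tcp_pos": TCP position; "eef_rot": TCP orientation; "contact_force": force on the tool from outside, world axes, zero at the start; "moment": the same for the moment, N m; "gripper_width": finger opening in m.
Only numpy, scipy, OpenCV 4.12 (cv2) and the standard library are available. Lean on these libraries where they do the work, as an engineer would, in place of code of your own. Each camera call takes 0.05 s, during which the arm holds its last target. There are 200 camera calls.

### The job

Check the joint face of the arched aluminium cover for burrs: with the fingertips together, touch down on the round ear at one end of its rim and run them along the top of the rim, round the arch, to the plain square end of the other leg, in light contact all the way in one pass. The cover lies loose on a sprung rest: feel it gently, so that the rest is never pressed down to its stop, and only touch the cover, without lifting or shifting it. Then come clear and leave everything else where it lies.

Things in the scene. Friction and masses are not known exactly. Their poses are not given: they have to be found in the camera images.
- cover: Loose aluminium horseshoe-shaped cover, 0.7 kg, hollow side up, at any yaw. Its flat joint face is the level top of the rim: 40 mm above the origin, 16 mm wide. Origin: on the underside, at the arch's centre; x to the crown, z up. Face centreline in mm: leg (-50, 55) to (0, 55), half circle of radius 55 about the origin, leg (0, -55) to (-50, -55). Round ear at (-50, 55); other leg ends square at x -56.
- rest: Fixed foot, 140 mm across, of the sprung rest that carries the cover. Origin: centre of its underside, on the table, z up. Its round rubber-topped plate, 160 mm across, is 58 mm above the table when up, so the cover's joint face is then 98 mm above the table.
- rest_plate (a joint): How far the rest's plate is pressed straight down, m: 0 up, 0.014 at its stop. Spring: 0 to 3 N starts it (the cover's mass varies), then 0.5 N per mm more, 7 to 10 N at the stop; it comes back up when let go. Plate and cover stay level.
- face1 (a point): Point 1 of 7 along the centreline of the joint face, at the face's height: centre of the round ear (36 mm across, flush with the face, dark round hole mark), the start. In the cover's frame at (-50, 55, 40) mm.
- face2 (a point): Point 2 of 7 along the centreline of the joint face, at the face's height: where the ear's leg meets the arch. In the cover's frame at (-4.5, 55, 40) mm.
- face3 (a point): Point 3 of 7 along the centreline of the joint face, at the face's height: on the arch, a quarter of the way round. In the cover's frame at (37.3, 40.5, 40) mm.
- face4 (a point): Point 4 of 7 along the centreline of the joint face, at the face's height: crown of the arch. In the cover's frame at (55, 0, 40) mm.
- face5 (a point): Point 5 of 7 along the centreline of the joint face, at the face's height: on the arch, three quarters of the way round. In the cover's frame at (37.3, -40.5, 40) mm.
- face6 (a point): Point 6 of 7 along the centreline of the joint face, at the face's height: where the arch meets the plain leg. In the cover's frame at (-4.5, -55, 40) mm.
- face7 (a point): Point 7 of 7 along the centreline of the joint face, at the face's height: 6 mm short of the plain square end, the finish. In the cover's frame at (-50, -55, 40) mm.
- tape_roll: Ring-shaped roll of tape lying loose beyond the rest, 104 mm across, 24 mm high, origin under its centre. Leave alone.
- filter_cap: Black round cap, 74 mm across, 22 mm high, loose, origin under its centre. Leave alone.
- pliers: Red-handled pliers lying loose, 64 x 198 x 14 mm, origin under their middle. Leave alone.
- green_screwdriver: Green-handled screwdriver lying loose, 26 x 190 x 25 mm, origin under its middle. Leave alone.
- punch: Thin steel punch lying loose near the table's front edge, 11 x 150 x 11 mm, origin under its middle. Leave alone.

How it is judged:
On the way, in this order (a step that is already met when the one before it is completed fails the run):
1. fingertips touch the joint face at point 1: centre of the round ear (36 mm across, flush with the face, dark round hole mark), the start (contact force between the fingers and cover above 0.3 N and horizontal distance between the grasp point and face1 below 0.02 m and z of the grasp point in the frame of cover above 0.045 m), for 0.1 s.
2. fingertips touch the joint face at point 2: where the ear's leg meets the arch (contact force between the fingers and cover above 0.3 N and horizontal distance between the grasp point and face2 below 0.02 m and z of the grasp point in the frame of cover above 0.045 m), for 0.1 s.
3. fingertips touch the joint face at point 3: on the arch, a quarter of the way round (contact force between the fingers and cover above 0.3 N and horizontal distance between the grasp point and face3 below 0.02 m and z of the grasp point in the frame of cover above 0.045 m), for 0.1 s.
4. fingertips touch the joint face at point 4: crown of the arch (contact force between the fingers and cover above 0.3 N and horizontal distance between the grasp point and face4 below 0.02 m and z of the grasp point in the frame of cover above 0.045 m), for 0.1 s.
5. fingertips touch the joint face at point 5: on the arch, three quarters of the way round (contact force between the fingers and cover above 0.3 N and horizontal distance between the grasp point and face5 below 0.02 m and z of the grasp point in the frame of cover above 0.045 m), for 0.1 s.
6. fingertips touch the joint face at point 6: where the arch meets the plain leg (contact force between the fingers and cover above 0.3 N and horizontal distance between the grasp point and face6 below 0.02 m and z of the grasp point in the frame of cover above 0.045 m), for 0.1 s.
7. fingertips touch the joint face at point 7: 6 mm short of the plain square end, the finish (contact force between the fingers and cover above 0.3 N and horizontal distance between the grasp point and face7 below 0.02 m and z of the grasp point in the frame of cover above 0.045 m), for 0.1 s.
At the end, for the whole second after the job is handed in: After the whole face has been felt in order from the ear to the plain end, the cover rests level (within 0.1 rad) and still on the rest, less than 25 mm from where it lay, the rest's plate is back up (less than 4 mm down), and the loose bystanders are within 30 mm of where they lay (value of joint rest_plate below 0.004 m and linear speed of cover below 0.02 m/s and angle between cover's own z axis and vertical below 0.1 rad and distance of cover from where it was at the start of the episode below 0.025 m and distance of each of tape_roll, filter_cap, pliers, green_screwdriver, punch from where it was at the start of the episode below 0.03 m); the robot touches nothing.
It fails at once if the rest is pressed down to its stop (13 mm) (value of joint rest_plate above 0.013 m).
It fails at once if the fingers press the cover with more than 25 N (contact force between the fingers and cover above 25 N).
It fails at once if the cover is lifted off the rest or tipped (z of cover in the frame of rest above 0.066 m or angle between cover's own z axis and vertical above 0.2 rad).
It fails at once if the cover is shifted by more than 30 mm (distance of cover from where it was at the start of the episode above 0.03 m).
It fails at once if a bystander is disturbed (distance of any of tape_roll, filter_cap, pliers, green_screwdriver, punch from where it was at the start of the episode above 0.03 m).
It also fails if it takes over 48 s, if anything falls off the work surface, if the arm or the gripper's body presses on something with over 40 N, if the wrist force passes 120 N, or if a joint passes its speed limit or range.

## Working session

There is one attempt and no reset: what is moved stays moved. The work goes in short steps, Python scripts to look and compute and a tool call to move; the robot and the scene stay as the last step left them, time stands still between calls to the robot, and variables do not carry over. Pictures are saved under pics/ and viewed, about 8 in all and at most 12, crops included, and the job is handed in when it is done.

Besides the shell and the picture viewer there is one more tool, called by a JSON object that holds its "name" and its "arguments". carry_out: Moves the arm, as the interface text tells. Its arguments: {"type":"object","properties":{"commands":{"type":"array","items":{"type":"array"}},"newtons":{"type":"number"}},"required":["commands"]}

```bash
ls; mkdir -p pics
python3 - <<'E'
from rig import status,cams
import cv2,numpy as np
print(status.state())
for n in("scene","side"):
    c=cams.capture(n); np.savez(f"{n}0.npz",**c); print(n,c["K"],c["position"],c["orientation"])
    cv2.imwrite(f"pics/{n}0.png",c["color"][...,::-1])
E
```

```text
pics
{'time_s': 0.0, 'joint_positions': array([-1.11841293e+00,  3.53634500e-01,  1.63412615e+00,  4.80300969e-06,
        1.15520970e+00, -2.39579230e-03]), 'qvel': array([ 1.04249530e-03,  1.34360152e-04, -4.27671536e-04,  1.72326167e-03,
        6.69894116e-04,  3.01101015e-05]), 'effort': array([ 2.00744685e-04, -5.93847620e+01, -3.34218943e+01,  6.98844460e-02,
        2.35144986e-02, -1.35448486e-04]), 'tcp_pos': array([ 0.27431358, -0.5609981 ,  0.19217566]), 'eef_rot': array([-3.14021498e+00, -7.69213885e-06,  4.54777241e-01]), 'contact_force': array([ 0.25851933, -0.42759582,  0.963615  ]), 'moment': array([-0.06718511,  0.02167884, -0.052494  ]), 'gripper_width': 0.09183821588742236}
scene [[509.79131735   0.         321.17893583]
 [  0.         509.79131735 236.3515972 ]
 [  0.           0.           1.        ]] [0.03859684 0.70895327 0.59151542] [-2.14421217  0.0232781  -2.3523444 ]
side [[555.93056562   0.         314.1653473 ]
 [  0.         555.93056562 231.92131407]
 [  0.           0.           1.        ]] [0.14536082 1.2062279  0.69701774] [-2.07176249 -0.00736048 -2.73527474]
```

View pics/scene0.png

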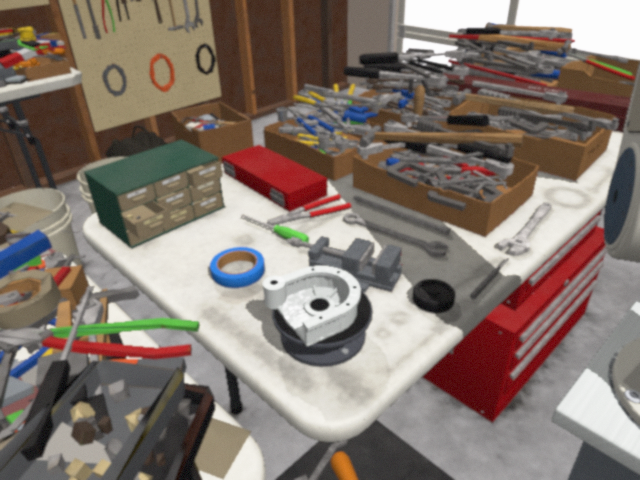

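```bash
cat > h.py <<'E'
import numpy as np
from scipy.spatial.transform import Rotation as R
def cloud(c):
    K=c["K"];d=c["depth"];v,u=np.mgrid[:480,:640]
    p=np.stack([(u-K[0,2])/K[0,0]*d,(v-K[1,2])/K[1,1]*d,d],-1)
    return p@R.from_euler("xyz",c["orientation"]).as_matrix().T+c["position"]
E
python3 - <<'E'
from h import *
for n in("scene","side"):
    c=dict(np.load(n+"0.npz"));P=cloud(c);ok=c["depth"]>0
    m=ok&(P[...,2]>.088)&(P[...,2]<.108)&(P[...,0]>.2)&(P[...,0]<.9)&(abs(P[...,1])<.5)
    Q=P[m];v,u=np.nonzero(m);print(n,len(Q),Q.min(0),Q.max(0),np.median(Q,0),u.min(),u.max(),v.min(),v.max(),np.histogram(Q[:,2],10))
E
```

```text
scene 2859 [ 0.42011304 -0.44134464  0.08800004] [0.89969636 0.49986749 0.10799692] [0.53007743 0.26705358 0.09771194] 83 512 114 331 (array([115, 175, 275, 234, 798, 760,  90, 159, 130, 123]), array([0.08800004, 0.08999973, 0.09199942, 0.0939991 , 0.09599879,
       0.09799848, 0.09999817, 0.10199785, 0.10399754, 0.10599723,
       0.10799692]))
side 1486 [ 0.41967    -0.37778163  0.08802159] [0.89980786 0.49996468 0.10799012] [0.53391546 0.24804049 0.09769608] 127 415 138 293 (array([ 65, 107, 155, 131, 368, 342,  85,  79,  77,  77]), array([0.08802159, 0.09001844, 0.09201529, 0.09401215, 0.096009  ,
       0.09800586, 0.10000271, 0.10199956, 0.10399642, 0.10599327,
       0.10799012]))
```

The cover is at about (262–365, 265–345) with its ear and dark hole at (274, 283). The square leg end is near (300, 335), and a grey vise stands just behind it at (355, 262). Next I fit the face template.

```bash
cat >> h.py <<'E'
def sdf(p):  # signed distance to face outline in cover frame (m)
    x,y=p[:,0],p[:,1]
    arch=np.where(x>0,abs(np.hypot(x,y)-.055)-.008,9)
    leg1=np.hypot(np.maximum(np.maximum(-.050-x,x),0),abs(y-.055))-.008
    dx=np.maximum(-.056-x,x);dy=abs(y+.055)-.008
    leg2=np.where((dx<0)&(dy<0),np.maximum(dx,dy),np.hypot(np.maximum(dx,0),np.maximum(dy,0)))
    ear=np.hypot(x+.05,y-.055)-.018
    return np.min([arch,leg1,leg2,ear],0)
g=np.stack(np.meshgrid(np.arange(-.08,.08,.002),np.arange(-.08,.08,.002)),-1).reshape(-1,2);g=g[sdf(g)<0]
def fit(Q,seed=None):
    from scipy.spatial import cKDTree
    from scipy.optimize import minimize
    T=cKDTree(Q)
    def cost(s):
        c,k=np.cos(s[2]),np.sin(s[2]);M=np.array([[c,-k],[k,c]])
        a=np.clip(sdf((Q-s[:2])@M),0,.015)
        b=np.clip(T.query(g@M.T+s[:2])[0]-.002,0,.015)
        return (a**2).mean()*1e6+(b**2).mean()*1e6
    m=Q.mean(0);best=None
    for y in (np.arange(-3.1,3.1,.4) if seed is None else [seed[2]]):
        s0=[m[0]-.01*np.cos(y),m[1]-.01*np.sin(y),y] if seed is None else seed
        r=minimize(cost,s0,method="Nelder-Mead",options=dict(initial_simplex=np.array(s0)+np.vstack([np.zeros(3),np.diag([.01,.01,.2])]),xatol=1e-5,fatol=1e-4))
        if best is None or r.fun<best.fun: best=r
    return best
PTS=np.array([(-50,55),(-4.5,55),(37.3,40.5),(55,0),(37.3,-40.5),(-4.5,-55),(-50,-55)])/1e3
E
python3 - <<'E'
from h import *
A=[]
for n in("scene","side"):
    c=dict(np.load(n+"0.npz"));P=cloud(c);d=c["depth"]
    rng=(np.hypot(P[...,0]-.48,P[...,1]-.27)<.16)&(d>0)
    m=rng&(abs(P[...,2]-.098)<.0035)
    col=c["color"].astype(int);m&=col.min(-1)>110
    Q=P[m][:,:2]; r=fit(Q);print(n,len(Q),Q.mean(0),r.x,r.fun);A.append(Q)
    c_,k=np.cos(r.x[2]),np.sin(r.x[2])
    print((PTS@np.array([[c_,k],[-k,c_]])+r.x[:2]).round(3).tolist())
    hi=(d>0)&(P[...,2]>.05)&(P[...,0]>.25)&(P[...,0]<.9)&(abs(P[...,1])<.5)&(np.hypot(P[...,0]-r.x[0],P[...,1]-r.x[1])>.1)&(np.hypot(P[...,0]-r.x[0],P[...,1]-r.x[1])<.28)
    H=P[hi];print("obst",H.min(0),H.max(0),np.percentile(H,[5,50,95],0))
r=fit(np.vstack(A));print("both",r.x,r.fun)
E
```

```text
scene 1607 [0.48350035 0.28745421] [ 0.4835493   0.28810119 -1.81156371] 0.06012766086563107
[[0.549, 0.324], [0.538, 0.279], [0.514, 0.242], [0.47, 0.235], [0.435, 0.262], [0.431, 0.306], [0.442, 0.35]]
obst [0.47368466 0.0624973  0.05001038] [0.67410026 0.49997086 0.1626797 ] [[0.48169997 0.07644811 0.05161158]
 [0.5192612  0.12144824 0.05960472]
 [0.57207091 0.49538268 0.15947227]]
side 755 [0.48682502 0.28600258] [ 0.48247117  0.28819517 -1.80574171] 0.18795603369438235
[[0.548, 0.324], [0.537, 0.28], [0.513, 0.242], [0.47, 0.235], [0.434, 0.261], [0.43, 0.305], [0.441, 0.35]]
obst [0.47241863 0.06026041 0.05003079] [0.67132357 0.49996231 0.16280815] [[0.4821619  0.07740098 0.05152286]
 [0.52465038 0.12506777 0.05959801]
 [0.57674763 0.49574086 0.15940771]]
both [ 0.48321326  0.2881408  -1.80830621] 0.11042113554512915
```

View pics/side0.png

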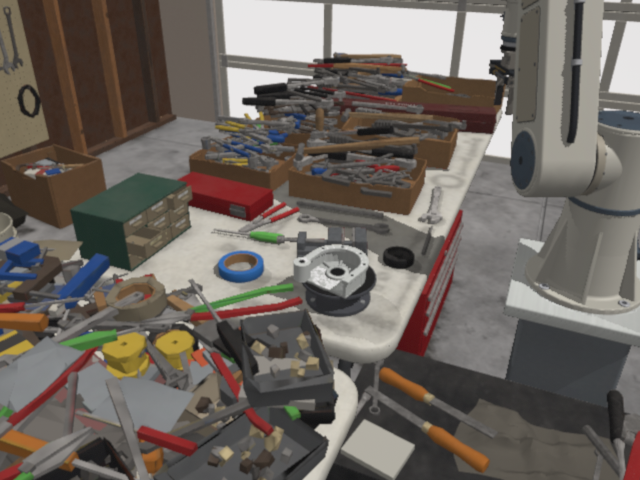

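Run:
```python
from h import *
for n in("scene","side"):
    c=dict(np.load(n+"0.npz"));P=cloud(c);d=c["depth"]
    Q=P[(d>0)&(P[...,2]>.1)&(P[...,0]>.15)&(P[...,0]<.8)&(P[...,1]>-.75)&(P[...,1]<.5)]
    for y in np.arange(-.7,.5,.1):
        q=Q[abs(Q[:,1]-y)<.05]
        if len(q): print(n,round(y,1),len(q),"x",q[:,0].min().round(2),"zmax",[(round(x,1),q[abs(q[:,0]-x)<.05][:,2].max().round(2)) for x in np.arange(.2,.8,.1) if (abs(q[:,0]-x)<.05).any()])
```

```text
scene -0.7 1317 x 0.39 zmax [(np.float64(0.4), np.float64(0.14)), (np.float64(0.5), np.float64(0.14)), (np.float64(0.6), np.float64(0.15)), (np.float64(0.7), np.float64(0.15)), (np.float64(0.8), np.float64(0.16))]
scene -0.6 1298 x 0.39 zmax [(np.float64(0.4), np.float64(0.14)), (np.float64(0.5), np.float64(0.13)), (np.float64(0.6), np.float64(0.14)), (np.float64(0.7), np.float64(0.13)), (np.float64(0.8), np.float64(0.16))]
scene -0.5 1 x 0.78 zmax [(np.float64(0.8), np.float64(0.1))]
scene -0.4 101 x 0.61 zmax [(np.float64(0.6), np.float64(0.13)), (np.float64(0.7), np.float64(0.12)), (np.float64(0.8), np.float64(0.14))]
scene -0.3 2663 x 0.46 zmax [(np.float64(0.5), np.float64(0.21)), (np.float64(0.6), np.float64(0.21)), (np.float64(0.7), np.float64(0.18)), (np.float64(0.8), np.float64(0.15))]
scene -0.2 2280 x 0.46 zmax [(np.float64(0.5), np.float64(0.18)), (np.float64(0.6), np.float64(0.16)), (np.float64(0.7), np.float64(0.16)), (np.float64(0.8), np.float64(0.15))]
scene -0.1 207 x 0.75 zmax [(np.float64(0.8), np.float64(0.14))]
scene -0.0 742 x 0.19 zmax [(np.float64(0.2), np.flo
[... 1033 characters left out ...]
)), (np.float64(0.7), np.float64(0.18)), (np.float64(0.8), np.float64(0.15))]
side -0.2 1393 x 0.45 zmax [(np.float64(0.5), np.float64(0.18)), (np.float64(0.6), np.float64(0.16)), (np.float64(0.7), np.float64(0.16)), (np.float64(0.8), np.float64(0.15))]
side -0.1 207 x 0.23 zmax [(np.float64(0.2), np.float64(0.57)), (np.float64(0.8), np.float64(0.14))]
side -0.0 2724 x 0.15 zmax [(np.float64(0.2), np.float64(0.59))]
side 0.1 3875 x 0.15 zmax [(np.float64(0.2), np.float64(0.59))]
side 0.2 7 x 0.45 zmax [(np.float64(0.5), np.float64(0.1))]
side 0.3 22 x 0.42 zmax [(np.float64(0.4), np.float64(0.1)), (np.float64(0.5), np.float64(0.1))]
side 0.4 2 x 0.44 zmax [(np.float64(0.4), np.float64(0.1))]
```

{"name": "carry_out", "arguments": {"commands": [[0,[0.0,0.0,-0.05],[0,0,0]],[0,[0.0,0.0,-0.1],[0,0,0]],[0,[0.03,-0.03,-0.12],[0,0,0]],[0,[0.06,-0.065,-0.12],[0,0,0]],[0,[0.09,-0.1,-0.12],[0,0,0]]], "newtons": 10}}

```text
time_s: 0.6
tcp_pos: [0.3117, -0.431, 0.3133]
eef_rot: [3.141, -0.0, 0.454]
contact_force: [1.4, 1.0, -0.6]
gripper_width: 0.0539
```

{"name": "carry_out", "arguments": {"commands": [[0,[0.03,-0.032,0],[0,0,0]],[0,[0.06,-0.064,0],[0,0,0]],[0,[0.09,-0.096,0],[0,0,0]],[0,[0.12,-0.128,0],[0,0,0]],[0,[0.15,-0.16,0],[0,0,0]]]}}

```text
time_s: 1.1
tcp_pos: [0.3759, -0.2207, 0.3127]
eef_rot: [-3.141, 0.0, 0.454]
contact_force: [1.4, 0.4, 0.8]
gripper_width: 0.0139
```

{"name": "carry_out", "arguments": {"commands": [[0,[0.03,-0.032,0],[0,0,0]],[0,[0.06,-0.064,0],[0,0,0]],[0,[0.09,-0.096,0],[0,0,0]],[0,[0.12,-0.128,0],[0,0,0]],[0,[0.15,-0.16,0],[0,0,0]]]}}

```text
time_s: 1.6
tcp_pos: [0.4404, -0.011, 0.3128]
eef_rot: [3.142, 0.0, 0.455]
contact_force: [0.1, -0.4, -0.2]
gripper_width: 0.0003
```

{"name": "carry_out", "arguments": {"commands": [[0,[0.03,-0.032,0],[0,0,0]],[0,[0.06,-0.064,0],[0,0,0]],[0,[0.09,-0.096,0],[0,0,0]],[0,[0.12,-0.128,0],[0,0,0]],[0,[0.15,-0.16,0],[0,0,0]]]}}

```text
time_s: 2.1
tcp_pos: [0.5049, 0.1986, 0.3126]
eef_rot: [3.142, 0.0, 0.455]
contact_force: [0.0, -0.1, 0.2]
gripper_width: 0.0006
```

{"name": "carry_out", "arguments": {"commands": [[0,[0.03,-0.031,0.01],[0,0,0]],[0,[0.06,-0.062,0.03],[0,0,0]],[0,[0.093,-0.092,0.05],[0,0,0]],[0,[0.093,-0.092,0.08],[0,0,0]],[0,[0.093,-0.092,0.08],[0,0,0]]]}}

```text
time_s: 2.6
tcp_pos: [0.5455, 0.3199, 0.228]
eef_rot: [3.141, 0.008, 0.456]
contact_force: [-0.0, -0.9, -0.3]
gripper_width: 0.0009
```

Run:
```python
from h import *
from rig import status,cams
import cv2
s=status.state();print(s["tcp_pos"],s["eef_rot"],s["contact_force"],s["joint_positions"])
c=cams.capture("scene");cv2.imwrite("pics/s1.png",c["color"][...,::-1])
P=cloud(c);d=c["depth"];m=(np.hypot(P[...,0]-.483,P[...,1]-.288)<.09)&(d>0)&(abs(P[...,2]-.098)<.0035)&(c["color"].min(-1)>110)
print(fit(P[m][:,:2],[.483,.288,-1.81]).x, np.median(P[m][:,2]))
w=cams.capture("wrist");cv2.imwrite("pics/w1.png",w["color"][...,::-1])
```

```text
[0.54546235 0.31987334 0.22796082] [3.14092626 0.00824519 0.45645217] [-0.03935545 -0.85371407 -0.27202316] [ 5.28051815e-01  3.39687765e-01  1.57244935e+00 -7.91954585e-05
  1.23772728e+00  1.64241942e+00]
[ 0.48344838  0.28794372 -1.80734992] 0.09781315275428776
```

View pics/w1.png

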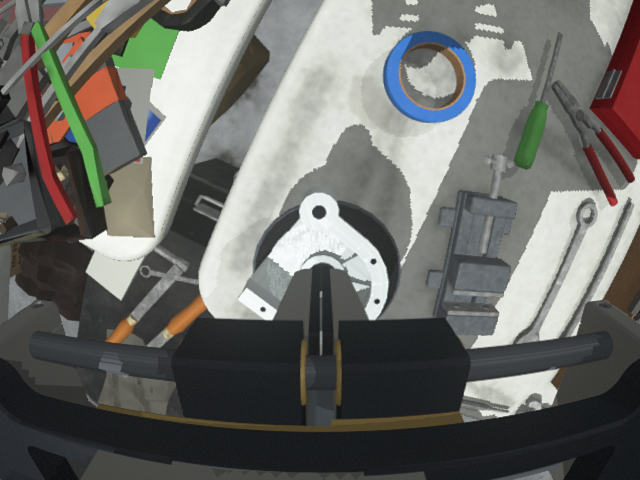

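{"name": "carry_out", "arguments": {"commands": [[0,[0.0,0.0,0.03],[0,0,0]],[0,[0.0,0.0,0.06],[0,0,0]],[0,[0.0,0.0,0.09],[0,0,0]],[0,[0.0,0.0,0.1],[0,0,0]],[0,[0.0,0.0,0.1],[0,0,0]]]}}

```text
time_s: 3.2
tcp_pos: [0.548, 0.3195, 0.1333]
eef_rot: [3.142, 0.001, 0.454]
contact_force: [-0.3, -0.0, 0.0]
gripper_width: 0.0006
```

The wrist view shows the ear at (320, 210), the plain end near (260, 305) and nothing on the face. This agrees with the fit. Coming down to just above the ear.

{"name": "carry_out", "arguments": {"commands": [[0,[0.001,-0.002,0.01],[0,0,0]],[0,[0.002,-0.003,0.02],[0,0,0]],[0,[0.0025,-0.003,0.028],[0,0,0]],[0,[0.0025,-0.003,0.03],[0,0,0]],[0,[0.0025,-0.003,0.03],[0,0,0]]]}}

```text
time_s: 3.7
tcp_pos: [0.5487, 0.324, 0.1025]
eef_rot: [3.142, 0.001, 0.455]
contact_force: [-0.5, 0.1, -0.1]
gripper_width: 0.0005
```

Run:
```python
from rig import status
s=status.state();print(s["tcp_pos"],s["contact_force"],s["moment"])
```

```text
[0.54871662 0.32399465 0.10246966] [-0.47069375  0.11645527 -0.13852663] [ 0.05331551 -0.01302874  0.03351064]
```

{"name": "carry_out", "arguments": {"commands": [[0,[0,0,0.002],[0,0,0]],[0,[0,0,0.004],[0,0,0]],[0,[0,0,0.006],[0,0,0]],[0,[0,0,0.007],[0,0,0]],[0,[0,0,0.007],[0,0,0]]]}}

```text
time_s: 4.2
tcp_pos: [0.5489, 0.324, 0.0957]
eef_rot: [3.142, 0.0, 0.455]
contact_force: [-0.7, -0.6, -0.2]
gripper_width: 0.0005
```

{"name": "carry_out", "arguments": {"commands": [[0,[0,0,0.001],[0,0,0]],[0,[0,0,0.002],[0,0,0]],[0,[0,0,0.0025],[0,0,0]],[0,[0,0,0.0025],[0,0,0]],[0,[0,0,0.0025],[0,0,0]]]}}

```text
time_s: 4.7
tcp_pos: [0.5489, 0.3241, 0.0934]
eef_rot: [-3.142, 0.0, 0.455]
contact_force: [-1.0, 0.3, -0.3]
gripper_width: 0.0002
```

```bash
cat > look.py <<'E'
import sys
from h import *
from rig import status,cams
import cv2
for n in("scene","side"):
    c=cams.capture(n);s=status.state();P=cloud(c);d=c["depth"]
    m=(d>0)&(c["color"].min(-1)>110)&(abs(P[...,2]-.093)<.009)
    L=P-[.4834,.288,0];k,q=-.2349,-.972
    l=np.stack([L[...,0]*k+L[...,1]*q,-L[...,0]*q+L[...,1]*k],-1)
    f=m&(sdf(l.reshape(-1,2)).reshape(480,640)<-.003)
    f&=np.hypot(P[...,0]-s["tcp_pos"][0],P[...,1]-s["tcp_pos"][1])>.03
    A=P[f];z=A[:,2];w=np.c_[l[f],np.ones(len(A))];co=np.linalg.lstsq(w,z,rcond=None)[0]
    print(n,len(A),"face z med",np.median(z).round(4),"tilt",co[:2].round(3),"tcp",s["tcp_pos"].round(4),"F",s["contact_force"].round(2),"M",s["moment"].round(3))
E
python3 look.py
python3 - <<'E'
from h import *
c=dict(np.load("scene0.npz"));P=cloud(c)
for n in("scene","side"):
    c=dict(np.load(n+"0.npz"));P=cloud(c)
    L=P-[.4834,.288,0];k,q=-.2349,-.972
    l=np.stack([L[...,0]*k+L[...,1]*q,-L[...,0]*q+L[...,1]*k],-1)
    f=(sdf(l.reshape(-1,2)).reshape(480,640)<-.003)&(abs(P[...,2]-.093)<.009)&(c["color"].min(-1)>110);print(n,"before",np.median(P[f][:,2]).round(4))
E
```

```text
scene 755 face z med 0.0978 tilt [ 0.028 -0.02 ] tcp [0.5489 0.3241 0.0934] F [ 0.04 -0.25  0.52] M [0.012 0.02  0.016]
side 323 face z med 0.0977 tilt [ 0.018 -0.021] tcp [0.549  0.3241 0.0934] F [0.   0.42 0.48] M [ 0.006 -0.03  -0.003]
scene before 0.0979
side before 0.0978
```

Run:
```python
from rig import cams
import cv2,numpy as np
a=cams.capture("scene")["color"][200:380,220:420,::-1];b=cams.capture("side")["color"][200:350,240:420,::-1]
cv2.imwrite("pics/t1.png",np.hstack([cv2.resize(x,(400,400),interpolation=2) for x in(a,b)]))
```

```text
(no output)
```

View pics/t1.png

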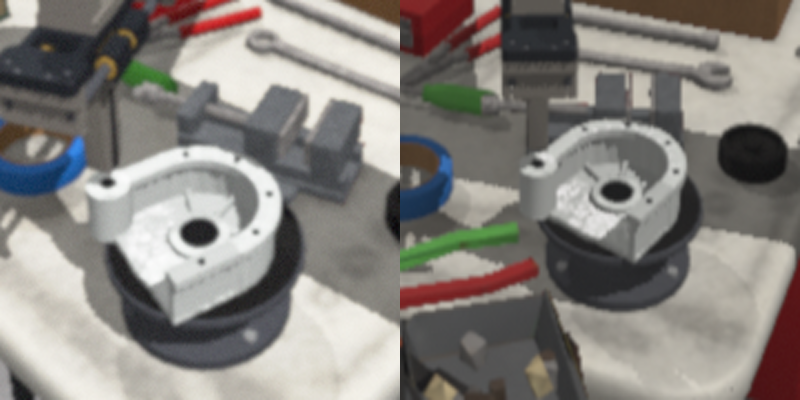

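Run:
```python
from h import *
from rig import cams
import cv2
for n,box in(("scene",(255,290,262,300)),("side",(290,325,265,300))):
    c=cams.capture(n);P=cloud(c);K=c["K"];Rm=R.from_euler("xyz",c["orientation"]).as_matrix()
    def px(p):
        q=Rm.T@(np.array(p)-c["position"]);return (K@q/q[2])[:2].round(1)
    print(n,"tcp px",px([.549,.324,.0934]),"ear px",px([.5486,.3237,.098]),"crown",px([.4705,.2345,.098]),"end",px([.4417,.3495,.098]))
    g_=c["color"].sum(-1)[box[2]:box[3],box[0]:box[1]]; v,u=np.nonzero(g_<150);v+=box[2];u+=box[0]
    for a,b in((np.median(u),np.median(v)),):
        r=Rm@np.linalg.inv(K)@[a,b,1];t=(.098-c["position"][2])/r[2];print("hole",a,b,len(u),c["position"]+t*r)
    m=(P[...,2]>.11)&(P[...,2]<.15)&(np.hypot(P[...,0]-.55,P[...,1]-.324)<.07)&(c["depth"]>0)
    Q=P[m];print("finger",len(Q),np.percentile(Q,[5,50,95],0).round(4).tolist())
```

```text
scene tcp px [273.8 284.8] ear px [273.9 282.5] crown [349.  278.3] end [309.  322.9]
hole 273.5 281.5 6 [0.5510658  0.32244004 0.098     ]
finger 305 [[0.5352, 0.3116, 0.1192], [0.5408, 0.3335, 0.1351], [0.5497, 0.3406, 0.1484]]
side tcp px [301.2 262.9] ear px [301.5 260.9] crown [352.2 248.6] end [346. 279.]
hole 316.0 292.0 155 [0.47791271 0.41346519 0.098     ]
finger 128 [[0.5341, 0.3322, 0.1197], [0.5424, 0.3365, 0.1352], [0.5501, 0.3417, 0.1485]]
```

Run:
```python
from h import *
from rig import cams
import cv2
c=cams.capture("scene");P=cloud(c)
for v in range(258,290,2): print(v,[f"{P[v,u,0]:.3f},{P[v,u,1]:.3f},{P[v,u,2]:.3f}|{c['color'][v,u].sum()//3}" for u in range(264,286,3)])
```

```text
258 ['0.488,0.382,0.205|99', '0.541,0.338,0.157|97', '0.535,0.337,0.159|96', '0.535,0.332,0.156|106', '0.539,0.323,0.150|58', '0.544,0.313,0.142|101', '0.700,0.184,-0.000|130', '0.695,0.180,0.000|133']
260 ['0.545,0.341,0.152|91', '0.541,0.339,0.153|97', '0.535,0.337,0.155|96', '0.534,0.332,0.153|103', '0.539,0.323,0.146|62', '0.546,0.312,0.137|101', '0.692,0.190,0.002|133', '0.690,0.184,-0.000|133']
262 ['0.546,0.340,0.147|91', '0.542,0.338,0.148|97', '0.537,0.336,0.150|98', '0.534,0.333,0.149|105', '0.537,0.325,0.144|64', '0.544,0.314,0.135|100', '0.689,0.193,-0.000|133', '0.683,0.190,0.001|133']
264 ['0.546,0.341,0.145|93', '0.543,0.338,0.144|95', '0.539,0.335,0.145|98', '0.534,0.333,0.146|104', '0.539,0.324,0.139|67', '0.544,0.314,0.131|99', '0.685,0.196,-0.001|134', '0.679,0.194,0.001|136']
266 ['0.547,0.341,0.140|92', '0.544,0.337,0.140|97', '0.539,0.335,0.141|98', '0.533,0.334,0.144|106', '0.539,0.324,0.135|64', '0.545,0.314,0.127|92', '0.676,0.204,0.002|132', '0.673,0.199,0.001|138']
268 ['0.548,0.340,0.135|92', '0.544,0.337,0.136|93', '0.540,0.335,0.137|98', '0.535,0.333,0.1
[... 1447 characters left out ...]
.098|100', '0.543,0.318,0.099|239', '0.541,0.314,0.098|246', '0.537,0.311,0.098|219']
284 ['0.557,0.337,0.098|241', '0.554,0.333,0.097|241', '0.550,0.331,0.098|220', '0.545,0.328,0.099|153', '0.545,0.323,0.097|213', '0.541,0.320,0.097|243', '0.537,0.317,0.098|241', '0.535,0.313,0.096|184']
286 ['0.553,0.340,0.098|223', '0.550,0.336,0.097|244', '0.547,0.333,0.097|245', '0.543,0.331,0.098|238', '0.540,0.327,0.098|242', '0.536,0.324,0.098|242', '0.533,0.321,0.098|226', '0.535,0.313,0.093|168']
288 ['0.554,0.340,0.093|154', '0.546,0.340,0.098|223', '0.541,0.338,0.099|236', '0.538,0.335,0.099|227', '0.536,0.330,0.098|227', '0.532,0.327,0.098|218', '0.532,0.322,0.095|184', '0.534,0.314,0.090|173']
```

The fingertips show about 20 mm above the ear, and neither force nor face height has changed, so there's no contact yet. I'll check how finger length relates to the reported TCP by measuring the body height and the effect of opening.

{"name": "carry_out", "arguments": {"commands": [[0.3,[0,0,-0.03],[0,0,0]],[0.3,[0,0,-0.03],[0,0,0]],[0.3,[0,0,-0.03],[0,0,0]],[0.3,[0,0,-0.03],[0,0,0]],[0.3,[0,0,-0.03],[0,0,0]]]}}

```text
time_s: 5.55
tcp_pos: [0.5484, 0.3238, 0.1225]
eef_rot: [3.141, 0.001, 0.455]
contact_force: [-0.4, -0.5, 0.1]
gripper_width: 0.0275
```

```bash
cat > tip.py <<'E'
from h import *
from rig import cams,status
import cv2,sys
s=status.state();t=s["tcp_pos"];print(t.round(4),s["gripper_width"],s["contact_force"].round(2))
im=[]
for n in("scene","side"):
    c=cams.capture(n);P=cloud(c)
    Rt=R.from_euler("xyz",s["eef_rot"]).as_matrix()
    L=(P-t)@Rt  # tool frame
    m=(c["depth"]>0)&(P[...,2]>.1015)&(abs(L[...,0])<.12)&(abs(L[...,1])<.12)
    Q=L[m]
    print(n,"max tool z",np.sort(Q[:,2])[-25::6].round(4))
    for a in np.arange(-.15,.0,.01):
        q=Q[abs(Q[:,2]-a)<.005]
        if len(q)>3: print(round(a,3),len(q),"x",np.percentile(q[:,0],[3,97]).round(3),"y",np.percentile(q[:,1],[3,97]).round(3))
    im.append(cv2.resize(c["color"][140:320,200:400,::-1],(400,360),interpolation=2))
cv2.imwrite(f"pics/{sys.argv[1]}.png",np.hstack(im))
E
python3 tip.py o1
```

```text
[0.5484 0.3238 0.1225] 0.02751355605375297 [-0.38 -0.53  0.06]
scene max tool z [-0.0246 -0.0238 -0.0231 -0.0224 -0.0216]
-0.15 1728 x [-0.03   0.026] y [-0.096  0.085]
-0.14 449 x [-0.031  0.028] y [-0.095  0.081]
-0.13 820 x [-0.031  0.022] y [-0.092  0.079]
-0.12 593 x [-0.031  0.027] y [-0.088  0.079]
-0.11 166 x [-0.03   0.028] y [-0.088  0.08 ]
-0.1 27 x [-0.011 -0.007] y [-0.033  0.028]
-0.09 56 x [-0.011 -0.006] y [-0.033  0.028]
-0.08 93 x [-0.011 -0.003] y [-0.033  0.026]
-0.07 149 x [-0.01   0.006] y [-0.032  0.025]
-0.06 161 x [-0.01   0.008] y [-0.031  0.022]
-0.05 161 x [-0.01   0.008] y [-0.03   0.025]
-0.04 144 x [-0.01   0.008] y [-0.029  0.025]
-0.03 138 x [-0.009  0.008] y [-0.029  0.024]
-0.02 28 x [-0.009  0.004] y [-0.024  0.022]
side max tool z [-0.0297 -0.0286 -0.0281 -0.026  -0.0231]
-0.15 548 x [-0.029  0.027] y [-0.097 -0.04 ]
-0.14 189 x [-0.03   0.029] y [-0.095  0.076]
-0.13 241 x [-0.031  0.029] y [-0.092  0.079]
-0.12 198 x [-0.031  0.029] y [-0.09   0.078]
-0.11 81 x [-0.029  0.028] y [-0.089 -0.084]
-0.08 29 x [-0.01   0.009] y [-0.034 -0.028]
-0.07 48 x [-0.01   0.009] y [-0.033 -0.028]
-0.06 46 x [-0.01   0.009] y [-0.032 -0.026]
-0.05 45 x [-0.01   0.009] y [-0.032 -0.026]
-0.04 46 x [-0.01   0.009] y [-0.031 -0.018]
-0.03 45 x [-0.01   0.009] y [-0.029 -0.017]
```

View pics/o1.png

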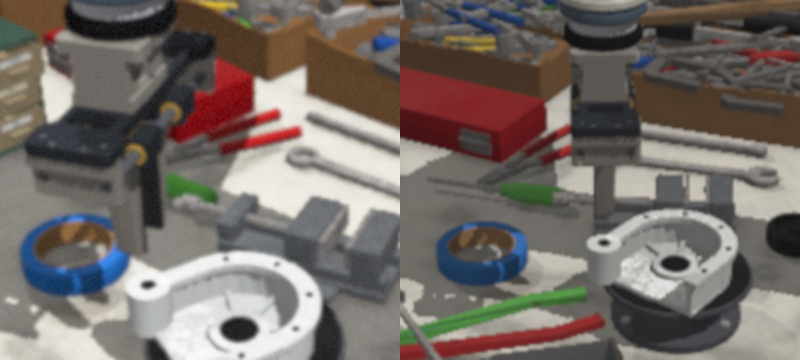

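The tips and body both sit about 22 mm higher than the reported TCP, at any opening, with x and y agreeing. So reported z is offset, and the face should be met near reported z ≈ 0.075. I'll shut the fingers and feel for it with camera and force.

{"name": "carry_out", "arguments": {"commands": [[0,[0,0,0.01],[0,0,0]],[0,[0,0,0.02],[0,0,0]],[0,[0,0,0.03],[0,0,0]],[0,[0,0,0.04],[0,0,0]],[0,[0,0,0.04],[0,0,0]]]}}

```text
time_s: 6.15
tcp_pos: [0.5477, 0.3234, 0.0812]
eef_rot: [3.141, 0.003, 0.455]
contact_force: [-0.6, -0.4, 0.5]
gripper_width: 0.0004
```

{"name": "carry_out", "arguments": {"commands": [[0,[0,0,0.001],[0,0,0]],[0,[0,0,0.002],[0,0,0]],[0,[0,0,0.003],[0,0,0]],[0,[0,0,0.004],[0,0,0]],[0,[0,0,0.004],[0,0,0]]]}}

```text
time_s: 6.65
tcp_pos: [0.549, 0.3241, 0.0795]
eef_rot: [-3.142, -0.0, 0.455]
contact_force: [0.4, 0.4, -0.0]
gripper_width: 0.0001
```

```bash
python3 look.py; python3 tip.py o2 | grep -E "max|\["|head -3
```

```text
scene 748 face z med 0.0978 tilt [ 0.023 -0.022] tcp [0.549  0.3241 0.0795] F [ 0.34 -0.01 -0.01] M [ 0.001 -0.011 -0.007]
side 313 face z med 0.0979 tilt [ 0.018 -0.021] tcp [0.549  0.3241 0.0795] F [-0.15 -0.18  0.05] M [-0.001 -0.004  0.013]
[0.549  0.3241 0.0795] 0.0003738554829198429 [-0.15 -0.18  0.05]
scene max tool z [-0.0277 -0.027  -0.0258 -0.0239 -0.0221]
-0.15 1664 x [-0.03   0.026] y [-0.096  0.086]
```

{"name": "carry_out", "arguments": {"commands": [[0,[0,0,0.001],[0,0,0]],[0,[0,0,0.002],[0,0,0]],[0,[0,0,0.003],[0,0,0]],[0,[0,0,0.004],[0,0,0]],[0,[0,0,0.004],[0,0,0]]]}}

```text
time_s: 7.35
tcp_pos: [0.5489, 0.3241, 0.0752]
eef_rot: [-3.142, 0.0, 0.455]
contact_force: [-0.1, 0.4, 0.1]
gripper_width: 0.0002
```

```bash
python3 look.py
```

```text
scene 699 face z med 0.0967 tilt [ 0.012 -0.016] tcp [0.5489 0.3241 0.0753] F [1.07 0.26 1.11] M [-0.082  0.014  0.019]
side 314 face z med 0.0967 tilt [-0.006 -0.013] tcp [0.5489 0.3241 0.0753] F [ 0.96 -0.96  0.29] M [-0.011 -0.011  0.072]
```

Contact is confirmed: the face is 1.1 mm down at reported z 0.0753. I'll press to about 4 mm and work out the sweep.

{"name": "carry_out", "arguments": {"commands": [[0,[0,0,0.001],[0,0,0]],[0,[0,0,0.002],[0,0,0]],[0,[0,0,0.003],[0,0,0]],[0,[0,0,0.003],[0,0,0]],[0,[0,0,0.003],[0,0,0]]]}}

```text
time_s: 7.95
tcp_pos: [0.5489, 0.3241, 0.0724]
eef_rot: [-3.142, -0.0, 0.455]
contact_force: [-0.8, -0.6, 1.9]
gripper_width: 0.0005
```

```bash
python3 look.py
cat > path.py <<'E'
from h import *
import sys
from rig import status
x0,y0,yaw=.4834,.288,-1.808
s=np.linspace(0,1,40)[1:]
a=np.linspace(np.pi/2,-np.pi/2,400)
C=np.vstack([np.c_[np.linspace(-.05,0,100),np.full(100,.055)],.055*np.c_[np.cos(a),np.sin(a)],np.c_[np.linspace(0,-.05,100),np.full(100,-.055)]])
M=np.array([[np.cos(yaw),-np.sin(yaw)],[np.sin(yaw),np.cos(yaw)]]);W=C@M.T+[x0,y0]
L=np.r_[0,np.cumsum(np.hypot(*np.diff(W,axis=0).T))]
step=L[-1]/35
n=35;S=np.arange(n+1)*step
w=np.c_[np.interp(S,L,W[:,0]),np.interp(S,L,W[:,1])]
c,k=np.cos(.4547),np.sin(.4547)
T=np.c_[w@[c,k],w@[k,-c]]*1e3
print("step",step)
for i in range(0,n,5): print(i,w[i].round(4),"->",w[i+5].round(4),(T[i+1:i+6]-T[i]).round(1).tolist())
E
python3 path.py
```

```text
scene 645 face z med 0.0939 tilt [ 0.001 -0.001] tcp [0.549  0.3241 0.0725] F [-0.36 -0.94  1.44] M [-0.084  0.061 -0.057]
side 291 face z med 0.0939 tilt [-0.006 -0.003] tcp [0.5489 0.3241 0.0724] F [-0.34 -0.58  1.52] M [-0.084  0.095 -0.012]
step 0.007793918560531754
0 [0.5486 0.3237] -> [0.5395 0.2858] [[-5.0, 6.0], [-9.9, 12.0], [-14.9, 18.0], [-19.9, 24.0], [-24.9, 30.0]]
5 [0.5395 0.2858] -> [0.5238 0.2507] [[-5.0, 6.0], [-10.1, 11.9], [-15.9, 17.0], [-22.4, 21.3], [-29.5, 24.7]]
10 [0.5238 0.2507] -> [0.4898 0.2334] [[-7.4, 2.3], [-15.1, 3.5], [-22.9, 3.7], [-30.6, 2.7], [-38.2, 0.6]]
15 [0.4898 0.2334] -> [0.4527 0.2423] [[-7.1, -3.1], [-13.8, -7.2], [-19.8, -12.1], [-25.0, -17.9], [-29.4, -24.3]]
20 [0.4527 0.2423] -> [0.4304 0.2733] [[-3.4, -7.0], [-5.8, -14.4], [-7.1, -22.1], [-7.3, -29.9], [-6.5, -37.6]]
25 [0.4304 0.2733] -> [0.4325 0.3116] [[2.0, -7.5], [5.0, -14.7], [9.0, -21.4], [13.8, -27.5], [18.8, -33.5]]
30 [0.4325 0.3116] -> [0.4417 0.3495] [[5.0, -6.0], [9.9, -12.0], [14.9, -18.0], [19.9, -24.0], [24.9, -30.0]]
```

{"name": "carry_out", "arguments": {"commands": [[0,[-0.005,0.006,0],[0,0,0]],[0,[-0.01,0.012,0],[0,0,0]],[0,[-0.015,0.018,0],[0,0,0]],[0,[-0.02,0.024,0],[0,0,0]],[0,[-0.025,0.03,0],[0,0,0]]]}}

```text
time_s: 8.55
tcp_pos: [0.5395, 0.2854, 0.0725]
eef_rot: [-3.142, -0.0, 0.455]
contact_force: [1.3, 1.3, 2.5]
gripper_width: 0.0003
```

```bash
python3 look.py
```

```text
scene 701 face z med 0.094 tilt [0. 0.] tcp [0.5392 0.2843 0.0724] F [-0.66 -1.18  1.59] M [-0.204 -0.077  0.041]
side 314 face z med 0.0939 tilt [-0.002 -0.003] tcp [0.5392 0.2846 0.0724] F [-0.3  -1.33  2.13] M [-0.254  0.054 -0.016]
```

{"name": "carry_out", "arguments": {"commands": [[0,[-0.005,0.006,0],[0,0,0]],[0,[-0.01,0.0118,0],[0,0,0]],[0,[-0.016,0.0168,0],[0,0,0]],[0,[-0.0224,0.021,0],[0,0,0]],[0,[-0.0294,0.0242,0],[0,0,0]]]}}

```text
time_s: 9.15
tcp_pos: [0.5236, 0.2509, 0.0724]
eef_rot: [3.142, -0.0, 0.455]
contact_force: [0.4, 0.7, 2.1]
gripper_width: 0.0003
```

```bash
python3 look.py
```

```text
scene 709 face z med 0.0939 tilt [-0.002 -0.001] tcp [0.5226 0.25   0.0723] F [-0.11 -1.76  1.4 ] M [-0.191 -0.07   0.009]
side 314 face z med 0.0939 tilt [ 0.002 -0.002] tcp [0.5228 0.2503 0.0723] F [-1.51 -0.98  1.68] M [-0.17   0.144 -0.008]
```

{"name": "carry_out", "arguments": {"commands": [[0,[-0.007,0.0023,0],[0,0,0]],[0,[-0.0145,0.0035,0],[0,0,0]],[0,[-0.0222,0.0037,0],[0,0,0]],[0,[-0.03,0.0027,0],[0,0,0]],[0,[-0.0376,0.0006,0],[0,0,0]]]}}

```text
time_s: 9.75
tcp_pos: [0.4897, 0.2341, 0.0724]
eef_rot: [3.141, -0.0, 0.455]
contact_force: [1.7, -0.9, 3.1]
gripper_width: 0.0002
```

```bash
python3 look.py
python3 - <<'E'
from h import *
from rig import cams
c=cams.capture("scene")
P=cloud(c);d=c["depth"];m=(np.hypot(P[...,0]-.483,P[...,1]-.288)<.095)&(d>0)&(abs(P[...,2]-.094)<.0035)&(c["color"].min(-1)>110)
print(fit(P[m][:,:2],[.483,.288,-1.81]).x)
E
```

```text
scene 704 face z med 0.0939 tilt [-0.001 -0.   ] tcp [0.4883 0.2339 0.0723] F [ 0.32 -0.35  1.96] M [-0.067  0.006 -0.016]
side 291 face z med 0.0939 tilt [ 0.    -0.004] tcp [0.4886 0.234  0.0722] F [-1.47 -0.07  2.09] M [-0.095  0.314  0.007]
[ 0.48313301  0.29110224 -1.83289866]
```

{"name": "carry_out", "arguments": {"commands": [[0,[-0.007,-0.0031,0],[0,0,0]],[0,[-0.0135,-0.0072,0],[0,0,0]],[0,[-0.0193,-0.0122,0],[0,0,0]],[0,[-0.0243,-0.018,0],[0,0,0]],[0,[-0.0285,-0.0245,0],[0,0,0]]]}}

```text
time_s: 10.4
tcp_pos: [0.4533, 0.2441, 0.0724]
eef_rot: [3.141, 0.0, 0.455]
contact_force: [1.4, -0.6, 1.9]
gripper_width: 0.0005
```

```bash
python3 look.py
```

```text
scene 591 face z med 0.0939 tilt [-0.002 -0.001] tcp [0.4524 0.2445 0.0723] F [-1.01  1.6   2.39] M [ 0.151  0.202 -0.04 ]
side 258 face z med 0.0939 tilt [-0.    -0.001] tcp [0.4527 0.2444 0.0723] F [-1.01  0.68  1.61] M [0.121 0.214 0.05 ]
```

{"name": "carry_out", "arguments": {"commands": [[0,[-0.0034,-0.007,0],[0,0,0]],[0,[-0.0058,-0.0144,0],[0,0,0]],[0,[-0.0071,-0.022,0],[0,0,0]],[0,[-0.0073,-0.03,0],[0,0,0]],[0,[-0.0063,-0.0375,0],[0,0,0]]]}}

```text
time_s: 11.0
tcp_pos: [0.4313, 0.2754, 0.0723]
eef_rot: [3.142, 0.0, 0.455]
contact_force: [0.3, -1.2, 1.0]
gripper_width: 0.0008
```

```bash
python3 look.py
```

```text
scene 409 face z med 0.0939 tilt [0.001 0.   ] tcp [0.4312 0.2763 0.0724] F [-0.91  0.81  1.07] M [0.187 0.173 0.029]
side 246 face z med 0.0938 tilt [ 0.002 -0.001] tcp [0.4314 0.276  0.0724] F [-1.04  1.71  1.88] M [ 0.26   0.164 -0.006]
```

{"name": "carry_out", "arguments": {"commands": [[0,[0.002,-0.0075,0],[0,0,0]],[0,[0.005,-0.0147,0],[0,0,0]],[0,[0.009,-0.0214,0],[0,0,0]],[0,[0.0138,-0.0275,0],[0,0,0]],[0,[0.0188,-0.0335,0],[0,0,0]]]}}

```text
time_s: 11.6
tcp_pos: [0.4341, 0.3139, 0.0723]
eef_rot: [3.142, 0.0, 0.455]
contact_force: [-0.5, -1.1, 2.5]
gripper_width: 0.0009
```

```bash
python3 look.py
```

```text
scene 360 face z med 0.0939 tilt [0. 0.] tcp [0.4347 0.315  0.0725] F [-0.59  1.23  1.69] M [0.216 0.143 0.004]
side 184 face z med 0.094 tilt [-0.003 -0.002] tcp [0.4346 0.3146 0.0725] F [0.71 0.78 1.63] M [ 0.177 -0.058 -0.058]
```

{"name": "carry_out", "arguments": {"commands": [[0,[0.005,-0.006,0],[0,0,0]],[0,[0.01,-0.012,0],[0,0,0]],[0,[0.015,-0.018,0],[0,0,0]],[0,[0.02,-0.024,0],[0,0,0]],[0,[0.023,-0.0295,0],[0,0,0]]]}}

```text
time_s: 12.2
tcp_pos: [0.4421, 0.3506, 0.0724]
eef_rot: [-3.142, -0.0, 0.455]
contact_force: [0.4, -0.8, 2.2]
gripper_width: 0.0
```

```bash
python3 look.py
python3 - <<'E'
from h import *
from rig import cams
import cv2
c=cams.capture("scene")
P=cloud(c);d=c["depth"];m=(np.hypot(P[...,0]-.483,P[...,1]-.288)<.095)&(d>0)&(abs(P[...,2]-.094)<.0035)&(c["color"].min(-1)>110)
print(fit(P[m][:,:2],[.483,.288,-1.81]).x)
cv2.imwrite("pics/end.png",cv2.resize(c["color"][200:380,220:420,::-1],(600,540),interpolation=2))
E
```

```text
scene 395 face z med 0.094 tilt [ 0.006 -0.006] tcp [0.4421 0.3514 0.0725] F [-1.04  1.63  2.31] M [0.199 0.02  0.024]
side 163 face z med 0.0941 tilt [-0.014 -0.002] tcp [0.442  0.351  0.0724] F [0.21 1.46 1.52] M [ 0.245 -0.035 -0.03 ]
[ 0.47717615  0.28685206 -1.9318434 ]
```

View pics/end.png

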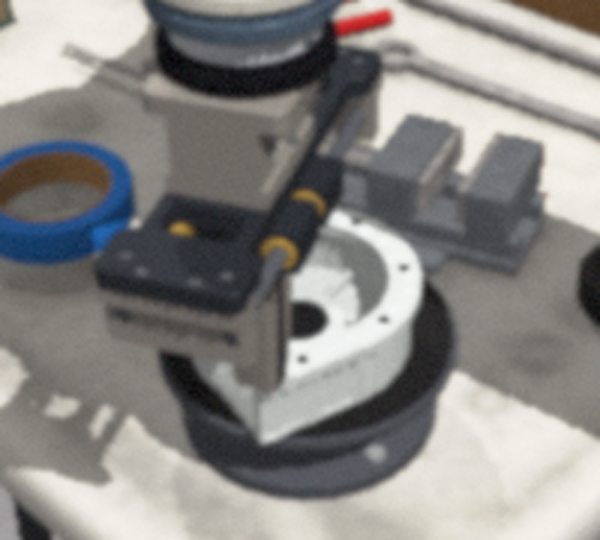

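The fingers are at the plain end of the leg, with the tip at about (265, 385) in the crop, the face still 4 mm down and about 2 N. I'll hold a moment with 3 mm more travel, then lift clear.

{"name": "carry_out", "arguments": {"commands": [[0,[0.001,-0.001,0],[0,0,0]],[0,[0.002,-0.002,0],[0,0,0]],[0,[0.002,-0.002,0],[0,0,0]],[0,[0.002,-0.002,0],[0,0,0]],[0,[0.002,-0.002,0],[0,0,0]]]}}

```text
time_s: 12.85
tcp_pos: [0.4425, 0.3523, 0.0724]
eef_rot: [3.142, 0.0, 0.455]
contact_force: [-1.4, -1.0, 3.1]
gripper_width: 0.0004
```

{"name": "carry_out", "arguments": {"commands": [[0,[0,0,-0.003],[0,0,0]],[0,[0,0,-0.007],[0,0,0]],[0,[0,0,-0.02],[0,0,0]],[0,[0,0,-0.05],[0,0,0]],[0,[0,0,-0.09],[0,0,0]]]}}

```text
time_s: 13.35
tcp_pos: [0.4418, 0.3518, 0.1628]
eef_rot: [3.141, 0.003, 0.455]
contact_force: [0.7, 0.3, 0.2]
gripper_width: 0.0005
```

{"name": "carry_out", "arguments": {"commands": [[0,[0,0,-0.04],[0,0,0]],[0,[0,0.04,-0.08],[0,0,0]],[0,[0,0.08,-0.08],[0,0,0]],[0,[0,0.12,-0.08],[0,0,0]],[0,[0,0.12,-0.08],[0,0,0]]]}}

```text
time_s: 13.85
tcp_pos: [0.4972, 0.2414, 0.2441]
eef_rot: [3.14, -0.002, 0.452]
contact_force: [-0.7, 0.7, -0.9]
gripper_width: 0.0006
```

```bash
python3 look.py
python3 - <<'E'
from h import *
from rig import cams
import cv2
c=cams.capture("scene")
P=cloud(c);d=c["depth"];m=(np.hypot(P[...,0]-.483,P[...,1]-.288)<.1)&(d>0)&(abs(P[...,2]-.098)<.0035)&(c["color"].min(-1)>110)
r=fit(P[m][:,:2],[.483,.288,-1.81]);print(r.x,r.fun)
cv2.imwrite("pics/fin.png",c["color"][...,::-1])
E
```

```text
scene 786 face z med 0.0978 tilt [ 0.001 -0.002] tcp [0.4962 0.2431 0.2436] F [-0.46  1.03  0.22] M [ 0.022 -0.01   0.015]
side 347 face z med 0.098 tilt [-0.002 -0.004] tcp [0.4957 0.2443 0.2432] F [-0.14  0.32 -1.11] M [0.01  0.035 0.049]
[ 0.48351157  0.28833806 -1.81404607] 0.08419743918441282
```

View pics/fin.png

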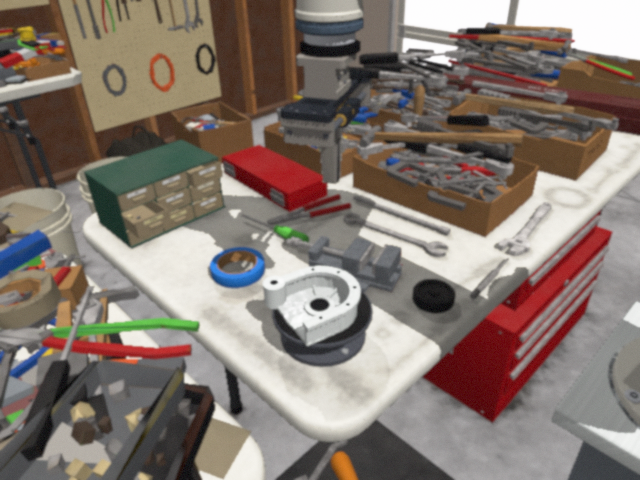

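The final view shows the cover at (262–365, 265–345), as at the start. The bystanders look unmoved, and the arm is clear above. Handing in.

```bash
python3 -c "
from rig import hand_in
print(hand_in())"
```

```text
the job is handed in; nothing more can be done
None
```

I ran the shut fingertips over the whole joint face in one pass, from the round ear round the arch to the plain square end, then lifted clear and handed in at about 14 s. The hand-in gives no verdict.

- **During the pass:** the cameras showed the face about 4 mm down at every check, against a stop at 14 mm, with roughly 1–3 N vertical force.
- **After lifting:** the face was back up at 98 mm and level. The cover's fitted position was within about 0.5 mm and 0.01 rad of where it started. The bystanders looked unmoved in the last picture; I did not measure them.

**Checks that disagreed:**
- **Height reading:** the reported TCP height was about 22 mm lower than the fingertips measured in the images, at any opening. My first touch-down at the expected height met nothing, so I found contact by camera and force instead. If the judge uses the reported height, the grasp-point condition (above 45 mm in the cover's frame) would not be met. By the cameras it was met, at about 59 mm.
- **Cover position mid-pass:** two fits, made while the gripper hid part of the cover, suggested shifts of about 3 mm and 6 mm and some turn. The clear view at the end did not confirm either.

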